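# Nudge a glazed tile home in the tile crank

## Robot

A 6-joint arm with a two-finger parallel gripper is mounted at the origin on the work surface. World frame = base frame: x ahead of the robot, y to its left, z up, the work surface at z = 0. Lengths are in mm, angles in rad, forces in N, time in s.
With the tool pointing down it reaches from about 300 to 775 mm from the base axis. Payload 14.6 kg.
Tool frame: the origin (TCP) lies between the finger pads; the fingertips stand manip.tip_reach ahead of it and the grasp point (between the pads) lies 5 mm behind it (manip.tip_reach is the distance from the TCP to the fingertips, in mm); z points along the fingers, y is the line along which they close (so a half turn about z gives the same grasp; the last joint's range is limited). The gripper opens to 94 mm and grips with 3 to 60 N. Pads are 16 mm wide; open, the fingers measure 119 mm over their backs; the gripper's body (75 mm by 177 mm) begins 78 mm behind the grasp point.
Start: joints at [-1.379, 0.3, 1.521, -0, 1.321, -0.067], TCP at [140.75, -531.676, 219.446] pointing down, gripper open.
Joint ranges: [-3.03, 3.03], [-0.79, 2.21], [0.23, 2.52], [-1.04, 4.18], [0, 3.07], [-2.55, 2.55]. Speed limits (rad/s): [2.22, 2.22, 2.57, 3.14, 3.14, 3.14].

## Interface

Orientations are given as [roll, pitch, yaw] about the fixed x, y, z axes, in that order (R = Rz(yaw) Ry(pitch) Rx(roll)).
In Python, from cell import manip gives the robot as it stands. The module is installed in compiled form; this text tells all that it offers.
- The arm moves only by the shell command python3 -m creep 'ROWS' [FORCE]. ROWS is JSON, a list of rows, each a list of 3 entries, a list of its own where there are three numbers: the opening, from -1 (shut) to 1 (fully open), then the shift along the tool's x, y, z in cm, then the turn about the tool's z in units of 5 degrees (1.0 is 5 degrees). In form: [[grip, [tx, ty, tz], roll], ...]. A call has 1 to 12 rows; each row is the pose to reach, as a shift and turn from the pose commanded when the call began, along the tool's axes at that moment; what a row does not reach only later rows make up. A row lasts 1/10 s, in which the tool goes at most 50 mm and 8.59 degrees, less where a joint would pass 70% of its speed; a pose out of reach is approached as far as the arm can. A call with a gripper value outside its range is refused whole. The fingers move at their own pace and stop on an object; FORCE is the grip in N (left out, the last holds). Time passes only in rows, so rows that repeat a pose let the fingers close. It gives the time, the measured TCP pose, the force, the opening and the grip force at its end, in the units of the state.
- manip.read_state(): the state, without advancing time (a new reading comes with each control period).
- manip.camera(name): name is "scene" or "top" or "wrist"; returns the picture (480x640x3 uint8, red, green, blue); there is no depth.
- manip.camera_params(name): a dict with "fovy" (degrees; the focal length in pixels is half the picture's height over the tangent of half this angle, whatever the lens; pixels are square), "cx", "cy" (the principal point, pixels), "origin" and "attitude" of the camera in the world. Camera axes: x right, y down, z forward; pixel columns grow to the right and rows downward; lengths in mm; the calibration is good to about 2 mm. A picture is of the moment at which its call begins: read the wrist's pose just before it. camera_params takes no time and is no camera call; for the wrist camera it gives the pose at the moment of the call.
- manip.sign_off(): hands the job in; it is judged then, once.
The state is a dict: "clock": time; "joints": joint angles; "qd": joint speeds; "effort": joint torques, N m; "eef_pos": TCP position; "eef_rot": TCP orientation; "wrist_force": force on the tool from outside, world axes, zero at the start; "moment": the same for the moment, N m; "finger_gap": finger opening in mm; "finger_force": force on a finger pad.
Only numpy, scipy, OpenCV 4.12 (cv2) and the standard library are available. Lean on these libraries where they do the work, as an engineer would, in place of code of your own. Each camera call takes 0.05 s, during which the arm holds its last target. There are 200 camera calls.

## Task

Pick up the wooden paddle and, with the end of its blade, nudge the freshly glazed tile into the upper crank in small gentle taps, the blade coming off the tile between taps, until you feel it bear on the padded stop bar hidden inside (the tile may end up flush with the mouth or up to 30 mm in). Do not shove the tile fast or press it hard, let nothing but the paddle touch it, and do not knock the rack. Then lay the paddle flat on the bench well clear of the rack, leaving the tile resting against the stop and the beakers, jar and post where they stand.

Things in the scene. Friction and masses are not known exactly. Their poses are not given: they have to be found in the camera images.
- rack: Fixed buff kiln rack: two open-fronted tile cranks (trays) stacked under a flat cover bat, 222 x 188, 88 high, leaning back 0.05 rad on a strip under its front edge. Origin: middle of its underside. +x runs from the open mouth, which faces the robot's right (-y, within 20 degrees), to the closed back, sloping down 0.05 rad. The lower crank already holds a tile, which stays.
- mouth (a point): Middle of the upper crank's open front at the height of its rib tops, 107.5 mm in front of the rack's middle. Opening: 156 wide between the side walls, 22 from rib tops to cover. Two ribs, 14 wide, 8 high, 86 clear apart, run inwards over the floor; the tile slides on them between the walls.
- back: Closed back plate of the upper crank, part of the rack, same axes; origin 209 mm in from the mouth. In front of it, hidden by the cover, a firm stop bar spans the crank, faced with springy ceramic fibre that gives 1 mm per 4 N, 6 mm at most. Its face is 148 to 180 mm in from the mouth, different each time and not measured.
- tile: Square tile, 150 x 150 x 9, about 0.4 kg, raw pale glaze on top, lying on the ribs of the upper crank, its leading edge 90 to 120 mm in, the rest sticking out. Origin: middle of its underside; +x points into the crank. It slides against 1 to 3 N of friction and stays where left. Tap it slower than 0.1 m/s and with well under 15 N.
- tile_edge (a point): Middle of the tile's outer edge (the one to tap), at half its thickness, 75 mm behind the tile's middle.
- paddle: Flat wooden potter's paddle, 260 long, 0.14 kg, lying on the bench. +x runs from handle to blade. Blade: 120 long, 56 wide, 16 thick, square end. Handle: 26 wide, 22 high. Blade and handle share one flat underside; the origin is in the middle of it.
- paddle_tip (a point): Middle of the blade's end face, 130 mm ahead of the paddle's origin and 8 above its underside.
- paddle_grip (a point): Point in the handle close behind the blade, 20 mm behind the paddle's origin and 11 above its underside; grip here across the 26 mm width, from above.
- beaker_tall: Bisque beaker, 68 across, 85 high, a bystander. Origin: middle of its underside.
- beaker_low: Low bisque beaker, 76 across, 55 high, a bystander. Origin: middle of its underside.
- jar: Glaze jar with a lid, 72 across, 80 high, a bystander. Origin: middle of its underside.
- post: Square kiln post, 35 x 35 x 70, a bystander. Origin: middle of its underside.
Things that resemble listed ones, but are neither listed nor needed, are in the scene too. Leave any black look-alike of the tile alone.

How it is judged:
By the outcome, as a careful person would: the job done as asked, in the order asked, and still so for the second after the job is handed in, with the robot touching nothing.
It also fails if it takes over 72 s, if anything falls off the work surface, if the arm or the gripper's body presses on something with over 40 N, if the wrist force passes 120 N, or if a joint passes its speed limit or range.

## Working session

There is one attempt and no reset: what is moved stays moved. The work goes in short steps, Python scripts to look and compute and a shell command to move; the robot and the scene stay as the last step left them, time stands still between calls to the robot, and variables do not carry over. Pictures are saved under pics/ and viewed, at most 10 in all, crops included, and the job is handed in when it is done.

```bash
mkdir -p pics; python3 - <<'E'
from cell import manip
import cv2,json
print(manip.tip_reach)
for n in("scene","top"):
    im=manip.camera(n); cv2.imwrite(f"pics/{n}0.png",im[:,:,::-1]); print(n,manip.camera_params(n))
print(manip.camera_params("wrist"))
print(manip.read_state())
E
```

```text
14.0
scene {'fovy': 52.77616179278864, 'cx': 331.2998466317203, 'cy': 242.1668267907286, 'origin': array([1119.51140082,  244.64475061,  736.58547702]), 'attitude': array([-2.34364298, -0.01405501,  2.01599221])}
top {'fovy': 54.02178631678702, 'cx': 317.9169960364732, 'cy': 246.78622011907467, 'origin': array([456.91187025,  -1.56171798, 999.3935378 ]), 'attitude': array([-3.05965099, -0.00842279, -1.59297599])}
{'fovy': 61.346844376068994, 'cx': 323.9010425195113, 'cy': 243.7203646649387, 'origin': array([ 212.74593486, -512.60606914,  384.79957   ]), 'attitude': array([ 2.87856985e+00,  5.12062884e-04, -1.31252768e+00])}
{'clock': 0.1, 'joints': array([-1.37860705e+00,  3.00400437e-01,  1.52152071e+00, -2.45960831e-05,
        1.32072006e+00, -6.65731818e-02]), 'qd': array([ 0.00125979,  0.00101493,  0.00087571,  0.00055707,  0.00029613,
       -0.00111628]), 'effort': array([ 1.67906546e-03, -5.32642472e+01, -3.53282690e+01,  7.09686032e-02,
        2.35025020e-02, -6.04702609e-05]), 'eef_pos': array([ 140.69831241, -531.46349321,  218.95062822]), 'eef_rot': array([-3.14054484e+00, -4.59818929e-05,  2.58768536e-01]), 'wrist_force': array([ 0.0699905 , -0.21252246, -0.38702667]), 'moment': array([-0.0105276 , -0.05333721, -0.03671336]), 'finger_force': 0.0, 'finger_gap': 93.87548629657901}
```

View pics/scene0.png

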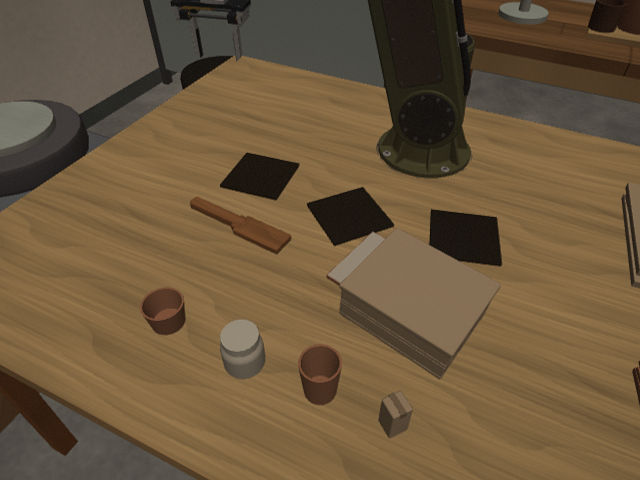

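View pics/top0.png

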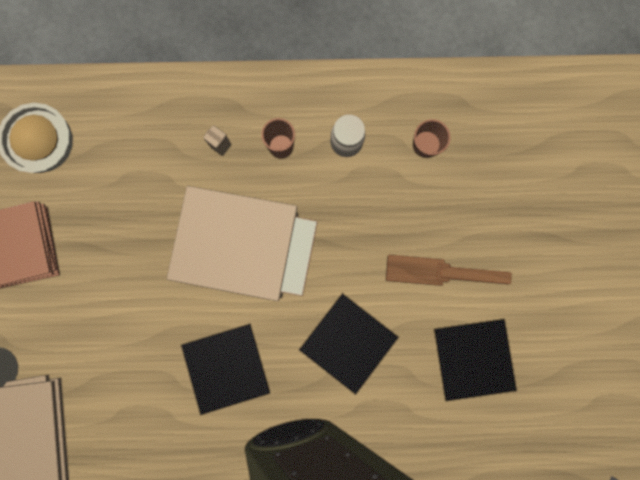

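The scene view shows the paddle at (240,225), the rack at (420,300) with the pale tile sticking out at (357,258), and three black look-alike tiles at (260,175), (350,214) and (465,236). The top view shows the paddle from the blade end (387,269) to the handle end (511,278), and the tile at (299,256). The pale tile in the upper crank fits the description, and the black squares don't. I'll confirm this in one enlarged crop.

```bash
cat > h.py <<'E'
import numpy as np,cv2
from scipy.spatial.transform import Rotation as R
def ray(p,u,v):
    f=240/np.tan(np.radians(p['fovy'])/2); d=R.from_euler('xyz',p['attitude']).as_matrix()@np.array([(u-p['cx'])/f,(v-p['cy'])/f,1.])
    return np.array(p['origin']),d/np.linalg.norm(d)
def onz(p,u,v,z):
    o,d=ray(p,u,v); return o+d*(z-o[2])/d[2]
def proj(p,X):
    f=240/np.tan(np.radians(p['fovy'])/2); c=R.from_euler('xyz',p['attitude']).as_matrix().T@(np.array(X)-p['origin'])
    return np.array([p['cx']+f*c[0]/c[2],p['cy']+f*c[1]/c[2]])
def tri(obs):
    A=0;b=0
    for o,d in obs:
        P=np.eye(3)-np.outer(d,d); A=A+P; b=b+P@o
    return np.linalg.solve(A,b)
E
python3 - <<'E'
import cv2,numpy as np
s=cv2.imread('pics/scene0.png');t=cv2.imread('pics/top0.png')
a=cv2.resize(s[215:365,320:520],(800,600),interpolation=3)[:, :]
a=cv2.resize(s[225:325,320:453],(400,300),interpolation=3)
b=cv2.resize(t[195:305,245:392][:110],(400,300),interpolation=3)
c=cv2.resize(t[240:300,380:520],(700,300),interpolation=3)
o=np.zeros((600,800,3),np.uint8);o[:300,:400]=a;o[:300,400:]=b;o[300:,:700]=c
cv2.imwrite('pics/crop1.png',o)
# paddle mask in top
h=cv2.cvtColor(t,cv2.COLOR_BGR2HSV); 
print(t[270,410],t[277,490],t[250,450])
E
```

```text
[ 56  83 119] [ 71 103 140] [ 99 141 162]
```

View pics/crop1.png

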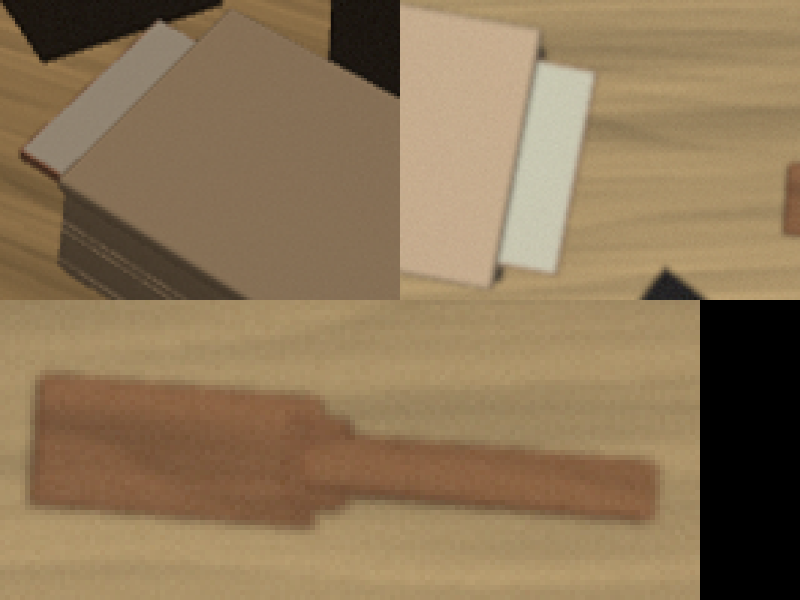

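The crop confirms the pale tile in the upper crank, with its top outer corners at top-view pixels (316.7,221.4) and (302,294.7). It is the only pale one. There is a single paddle with its blade towards the rack.

```bash
python3 - <<'E'
from h import *; from cell import manip
np.set_printoptions(precision=1,suppress=True)
T=manip.camera_params('top');S=manip.camera_params('scene')
for n,a,b in[('tile far',(316.7,221.4),(327.3,276.3)),('tile near',(302,294.7),(373.2,232)),('cov far',(296.8,206),(340.6,285.7)),('cov near',(279.1,300.6),(397.1,228.3))]:
    X=tri([ray(T,*a),ray(S,*b)]);print(n,X,proj(T,X)-a,proj(S,X)-b)
print('backs',onz(T,187,187,92),onz(T,168,278,92))
e1,e2=onz(T,387.6,254.6,16),onz(T,386,280.6,16)
h1,h2=onz(T,511.8,272,22),onz(T,510.6,284.2,22)
tip=(e1+e2)/2;end=(h1+h2)/2
d=(tip-end)[:2];L=np.linalg.norm(d);u=d/L
print('tip',tip,'end',end,L,np.linalg.norm(e1-e2),'yaw',np.degrees(np.arctan2(u[1],u[0])))
m=(tip+end)[:2]/2;print('origin',m,'grip',m-20*u)
E
```

```text
tile far [583.5  -9.4  70.5] [-0.2  0.1] [-0.2 -0. ]
tile near [439.2  22.8  74.4] [-0.3  0.1] [-0.3 -0. ]
cov far [611.3  29.2  93.1] [-0.4  0.2] [-0.5 -0. ]
cov near [429.1  66.9  94.3] [-0.7  0.3] [-0.7 -0. ]
backs [653.7 241.7  92. ] [477.4 278.   92. ]
tip [ 490.8 -154.7   16. ] end [ 463.1 -411.9   22. ] 258.6912134050853 54.49641093236527 yaw 83.84713876271172
origin [ 476.9 -283.3] grip [ 474.8 -303.2]
```

```bash
python3 -m creep '[[1,[38.1,-13.5,7],-13.8],[1,[38.1,-13.5,7],-13.8],[1,[38.1,-13.5,7],-13.8],[1,[38.1,-13.5,7],-13.8],[1,[38.1,-13.5,7],-13.8],[1,[38.1,-13.5,7],-13.8],[1,[38.1,-13.5,7],-13.8],[1,[38.1,-13.5,7],-13.8],[1,[38.1,-13.5,7],-13.8],[1,[38.1,-13.5,7],-13.8],[1,[38.1,-13.5,7],-13.8],[1,[38.1,-13.5,7],-13.8]]' 40
python3 - <<'E'
from h import *; from cell import manip
s=manip.read_state();P=manip.camera_params('wrist');im=manip.camera('wrist')
import pickle;pickle.dump(P,open('w1.pkl','wb'))
cv2.imwrite('pics/w1.png',im[:,:,::-1]);print(s['eef_pos'],np.degrees(s['eef_rot']),s['joints'])
for X in[(490.8,-154.7,16),(474.8,-303.2,22)]:print(proj(P,X))
E
```

```text
clock: 1.3
eef_pos: [473.5, -304.8, 149.8]
eef_rot: [3.141, 0.0, 1.46]
wrist_force: [0.4, 0.4, -0.4]
finger_gap: 94.1
finger_force: 0.0
[ 473.52149393 -304.7611699   149.77142483] [1.79990165e+02 1.47170412e-02 8.36719147e+01] [-6.36846075e-01  3.93795532e-01  1.56339417e+00 -1.46677222e-04
  1.18412549e+00 -5.26344879e-01]
[326.10428547  16.38284617]
[326.58368831 236.18624138]
```

View pics/w1.png

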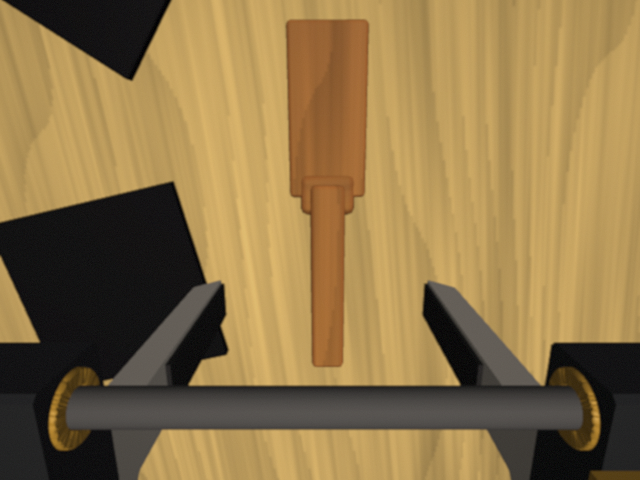

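The wrist view shows the paddle centred: blade end at (328,20) and handle end at (328,366), between the open fingers.

```bash
python3 - <<'E'
from h import *; from cell import manip
import pickle;P=pickle.load(open('w1.pkl','rb'));s=manip.read_state()
t=onz(P,328,20,16);e=onz(P,327.5,366,22);d=(t-e)[:2];L=np.linalg.norm(d);u=d/L
g=t[:2]-u*150;print(t,e,L,np.degrees(np.arctan2(u[1],u[0])),g)
y=s['eef_rot'][2];D=g-s['eef_pos'][:2];print('tx,ty mm',D@[np.cos(y),np.sin(y)],D@[np.sin(y),-np.cos(y)],s['eef_pos'],np.degrees(y))
E
```

```text
[ 491.82004974 -156.99789344   16.        ] [ 463.61223499 -412.12598634   22.        ] 256.6827313990509 83.69081219542164 [ 475.33599493 -306.08939533]
tx,ty mm -1.1483385093622813 1.858485130630472 [ 473.61523964 -304.74342003  149.86041794] 83.67895672382123
```

```bash
python3 -m creep '[[1,[0,0.18,4],0],[1,[0,0.18,8],0],[1,[0,0.18,11],0],[1,[0,0.18,12.5],0],[1,[0,0.18,13.3],0],[1,[0,0.18,13.3],0],[-1,[0,0.18,13.3],0],[-1,[0,0.18,13.3],0],[-1,[0,0.18,13.3],0],[-1,[0,0.18,13.3],0],[-1,[0,0.18,13.3],0],[-1,[0,0.18,13.3],0]]' 40; python3 -m creep '[[-1,[0,0,0],0],[-1,[0,0,0],0],[-1,[0,0,0],0],[-1,[0,0,0],0]]'
```

```text
clock: 2.55
eef_pos: [476.4, -303.9, 16.6]
eef_rot: [3.141, 0.0, 1.463]
wrist_force: [-0.1, 0.2, -0.6]
finger_gap: 49.0
finger_force: 0.0
clock: 2.95
eef_pos: [476.3, -303.8, 16.4]
eef_rot: [-3.142, -0.0, 1.463]
wrist_force: [0.2, -0.1, -0.8]
finger_gap: 25.8
finger_force: 40.0
```

```bash
python3 -m creep '[[-1,[0,0,-2],0],[-1,[0,0,-6],0],[-1,[0,0,-10],0],[-1,[3,-0.6,-11],0.5],[-1,[7,-1.3,-11],1.1],[-1,[10.3,-1.9,-11],1.1],[-1,[10.3,-1.9,-11],1.1],[-1,[10.3,-1.9,-11],1.1]]'
python3 - <<'E'
from h import *; from cell import manip
import pickle
s=manip.read_state();P=manip.camera_params('wrist');im=manip.camera('wrist');pickle.dump(P,open('w2.pkl','wb'))
cv2.imwrite('pics/w2.png',im[:,:,::-1]);print(s['eef_pos'],np.degrees(s['eef_rot']),s['wrist_force'],s['moment'])
E
```

```text
clock: 3.75
eef_pos: [468.6, -199.2, 126.6]
eef_rot: [3.141, 0.0, 1.368]
wrist_force: [0.3, -0.5, -2.4]
finger_gap: 25.6
finger_force: 40.0
[ 468.64807928 -199.16147322  126.63525882] [1.79981362e+02 1.21706928e-02 7.84018952e+01] [ 0.34042013 -0.52701309 -2.42844071] [-0.08602865 -0.11228944 -0.02387074]
```

View pics/w2.png

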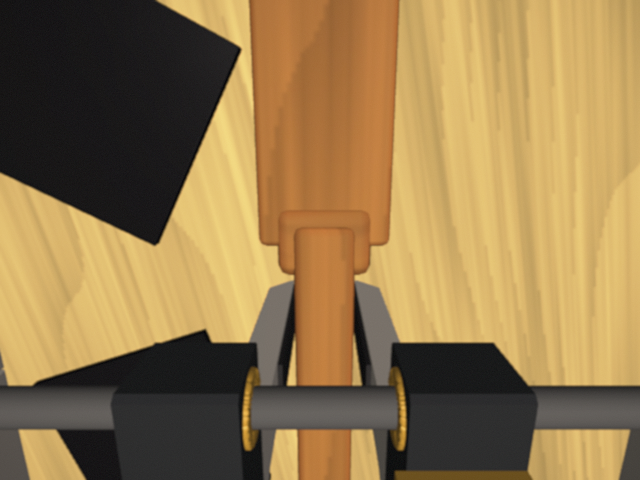

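The wrist camera shows the held blade straight between the fingers (columns 255 to 395), but the tip is out of view. I'll use the fixed cameras with the tip close to the tile.

```bash
python3 -m creep '[[-1,[0,0,2],0],[-1,[0,0,4.3],0],[-1,[1.5,0,4.3],0],[-1,[3,0,4.3],0],[-1,[4,0,4.3],0],[-1,[4,0,4.3],0],[-1,[4,0,4.3],0]]'
python3 - <<'E'
from h import *; from cell import manip
s=manip.read_state();print(s['eef_pos'],s['wrist_force'])
a=manip.camera('scene')[:,:,::-1];b=manip.camera('top')[:,:,::-1]
cv2.imwrite('pics/s3.png',a);cv2.imwrite('pics/t3.png',b)
o=np.zeros((600,800,3),np.uint8);o[:,:400]=cv2.resize(a[200:300,310:377],(400,600),interpolation=3);o[:,400:]=cv2.resize(b[200:305,275:345],(400,600),interpolation=3)
cv2.imwrite('pics/crop3.png',o)
E
```

```text
clock: 4.5
eef_pos: [477.0, -160.1, 84.2]
eef_rot: [3.14, 0.0, 1.368]
wrist_force: [-0.3, 0.1, -1.7]
finger_gap: 25.6
finger_force: 40.0
[ 477.00228529 -160.09922587   84.15011249] [-0.26396757  0.10218475 -1.67557254]
```

View pics/crop3.png

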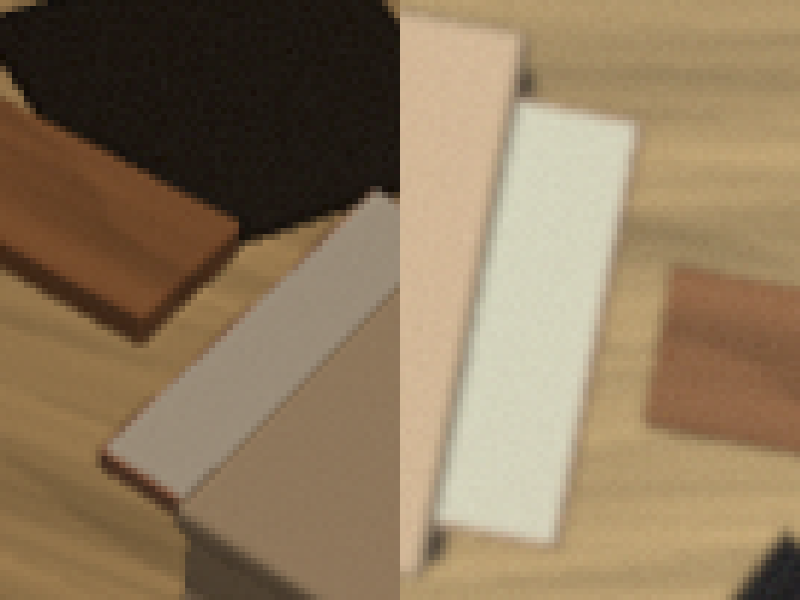

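In the crop the blade end is just short of the tile edge: scene corners (333,253) and (350,237), top corners (322.6,246.2) and (318.4,274.6). Triangulating both objects the same way gives their relative height.

```bash
python3 - <<'E'
from h import *; from cell import manip
np.set_printoptions(precision=1,suppress=True)
T=manip.camera_params('top');S=manip.camera_params('scene')
X={}
for n,a,b in[('tf',(316.8,221.4),(327.1,275.8)),('tn',(302.5,295.4),(373,231.7)),('bf',(322.6,246.2),(333.1,253)),('bn',(318.4,274.6),(349.9,237))]:
    X[n]=tri([ray(T,*a),ray(S,*b)]);print(n,X[n],proj(T,X[n])-a)
t=(X['tf']+X['tn'])/2;b=(X['bf']+X['bn'])/2;y=1.368
D=t-b;print(t,b,'fwd',D[0]*np.cos(y)+D[1]*np.sin(y),'lat',D[0]*np.sin(y)-D[1]*np.cos(y),'dz',D[2])
E
sed -n 1,3p h.py >/dev/null
```

```text
tf [583.4  -9.7  71.6] [-0.1  0.1]
tn [437.8  21.9  73.7] [-0.3  0.1]
bf [533.3 -20.6  80.6] [ 0.2 -0.1]
bn [477.8 -10.7  79.4] [-0.  0.]
[510.6   6.1  72.7] [505.6 -15.6  80. ] fwd 22.30754965211395 lat 0.5698351785413962 dz -7.31169127866049
```

```bash
python3 -m creep '[[-1,[0.5,-0.05,0.15],0],[-1,[1,-0.05,0.15],0],[-1,[1.4,-0.05,0.15],0],[-1,[1.7,-0.05,0.15],0],[-1,[1.9,-0.05,0.16],0],[-1,[2.1,-0.05,0.16],0],[-1,[2.3,-0.05,0.17],0],[-1,[2.5,-0.05,0.17],0],[-1,[2.7,-0.05,0.18],0],[-1,[2.7,-0.05,0.18],0]]'
```

```text
clock: 5.6
eef_pos: [481.6, -133.4, 81.6]
eef_rot: [-3.142, -0.0, 1.367]
wrist_force: [0.2, 1.1, -1.7]
finger_gap: 25.6
finger_force: 40.0
```

```bash
python3 -m creep '[[-1,[-0.3,0,0],0],[-1,[-0.6,0,0],0],[-1,[-0.6,0,0],0],[-1,[-0.3,0,0],0],[-1,[0,0,0],0],[-1,[0.2,0,0.01],0],[-1,[0.4,0,0.02],0],[-1,[0.6,0,0.03],0],[-1,[0.6,0,0.03],0]]'
```

```text
clock: 6.5
eef_pos: [482.8, -127.5, 81.3]
eef_rot: [-3.142, -0.0, 1.367]
wrist_force: [-0.1, -0.5, -2.1]
finger_gap: 26.1
finger_force: 40.0
```

```bash
cat > ov.py <<'E'
from h import *; from cell import manip
def area(b):  # pale glaze: green-ish, low saturation, bright ; b BGR
    c=b[200:310,270:345].astype(int); m=(c[:,:,0]>150)&(c[:,:,1]>=c[:,:,2]-2); return m.sum()
if __name__=='__main__':
    b=manip.camera('top')[:,:,::-1]; cv2.imwrite('pics/tl.png',b); a0=area(cv2.imread('pics/t3.png'))
    s=manip.read_state(); print('a0',a0,'now',area(b),'y',s['eef_pos'],'f',s['wrist_force'])
E
python3 ov.py
```

```text
a0 1022 now 661 y [ 482.77295179 -127.60311393   81.31829721] f [-0.11866253  0.95692958 -0.54341636]
```

```bash
python3 -m creep '[[-1,[-0.3,0,0],0],[-1,[-0.6,0,0],0],[-1,[-0.6,0,0],0],[-1,[-0.3,0,0],0],[-1,[0,0,0],0],[-1,[0.2,0,0.01],0],[-1,[0.4,0,0.02],0],[-1,[0.6,0,0.03],0],[-1,[0.6,0,0.03],0]]'; python3 ov.py
```

```text
clock: 7.45
eef_pos: [484.0, -121.6, 81.0]
eef_rot: [-3.142, -0.0, 1.367]
wrist_force: [-0.1, -0.3, -1.8]
finger_gap: 25.6
finger_force: 40.0
a0 1022 now 502 y [ 484.00523625 -121.73811812   81.02543287] f [-0.1610839  -0.38107268 -0.58137848]
```

```bash
python3 -m creep '[[-1,[-0.3,0,0],0],[-1,[-0.6,0,0],0],[-1,[-0.6,0,0],0],[-1,[-0.3,0,0],0],[-1,[0,0,0],0],[-1,[0.2,0,0.01],0],[-1,[0.4,0,0.02],0],[-1,[0.6,0,0.03],0],[-1,[0.6,0,0.03],0]]'; python3 ov.py
```

```text
clock: 8.4
eef_pos: [485.2, -115.8, 80.7]
eef_rot: [-3.141, -0.0, 1.367]
wrist_force: [1.0, 0.3, -1.1]
finger_gap: 25.7
finger_force: 40.0
a0 1022 now 325 y [ 485.20590403 -115.84349041   80.72038529] f [-0.14117548  0.28394021 -1.63188685]
```

```bash
python3 - <<'E'
from ov import *
b=cv2.imread('pics/tl.png');a=manip.camera('scene')[:,:,::-1]
o=np.zeros((600,800,3),np.uint8);o[:,:400]=cv2.resize(a[200:300,310:377],(400,600),interpolation=3);o[:,400:]=cv2.resize(b[200:305,275:345],(400,600),interpolation=3)
cv2.imwrite('pics/crop4.png',o)
E
```

```text
(no output)
```

View pics/crop4.png

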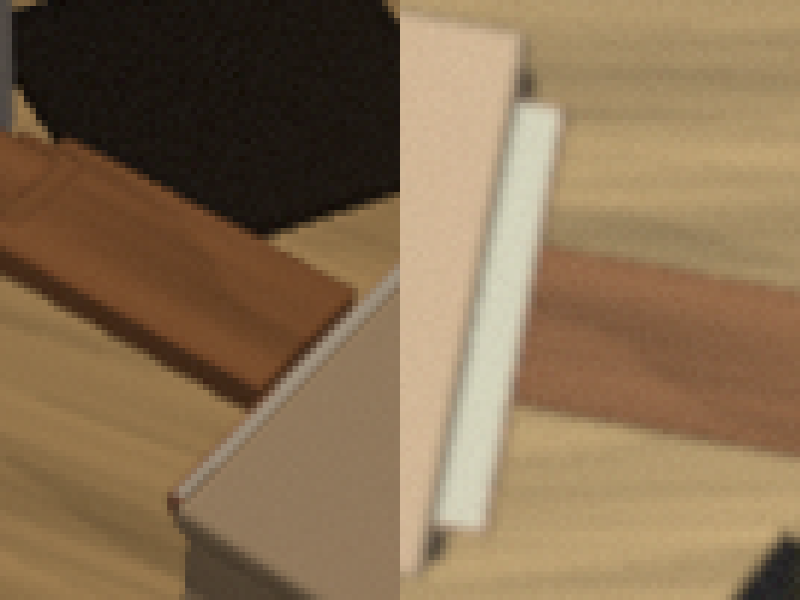

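The tile is moving squarely: blade flush on the tile edge, and about 8 px (16 mm) of tile still showing past the cover. I'll switch to finer taps now.

```bash
python3 -m creep '[[-1,[-0.3,0,0],0],[-1,[-0.6,0,0],0],[-1,[-0.6,0,0],0],[-1,[-0.3,0,0],0],[-1,[0,0,0],0],[-1,[0.15,0,0],0],[-1,[0.3,0,0],0],[-1,[0.4,0,0],0],[-1,[0.4,0,0],0]]'
```

```text
clock: 9.4
eef_pos: [486.0, -112.0, 80.7]
eef_rot: [-3.142, -0.0, 1.367]
wrist_force: [-0.1, -0.5, -1.1]
finger_gap: 25.6
finger_force: 40.0
```

```bash
python3 -m creep '[[-1,[-0.3,0,0],0],[-1,[-0.6,0,0],0],[-1,[-0.6,0,0],0],[-1,[-0.3,0,0],0],[-1,[-0.1,0,0],0],[-1,[0.1,0,0],0],[-1,[0.2,0,0],0],[-1,[0.25,0,0],0],[-1,[0.25,0,0],0]]'
```

```text
clock: 10.3
eef_pos: [486.5, -109.6, 80.8]
eef_rot: [3.142, -0.0, 1.367]
wrist_force: [0.5, 0.2, -1.2]
finger_gap: 25.7
finger_force: 40.0
```

```bash
python3 -m creep '[[-1,[-0.3,0,0],0],[-1,[-0.6,0,0],0],[-1,[-0.6,0,0],0],[-1,[-0.3,0,0],0],[-1,[-0.1,0,0],0],[-1,[0.1,0,0],0],[-1,[0.2,0,0],0],[-1,[0.25,0,0],0],[-1,[0.25,0,0],0]]'; python3 ov.py
```

```text
clock: 11.2
eef_pos: [487.0, -107.2, 80.7]
eef_rot: [-3.142, -0.0, 1.367]
wrist_force: [0.9, -0.3, -1.6]
finger_gap: 25.6
finger_force: 40.0
a0 1022 now 75 y [ 487.00501519 -107.17391565   80.72293046] f [ 0.66617235  0.42919097 -0.96400148]
```

```bash
cat > ck.py <<'E'
from cell import manip; import numpy as np,sys
s=manip.read_state(); f=s['wrist_force']@[.204,.979,0]; print('axial',round(f,2),s['eef_pos'].round(1)); sys.exit(f<-2.5)
E
python3 -m creep '[[-1,[-0.3,0,0],0],[-1,[-0.6,0,0],0],[-1,[-0.3,0,0],0],[-1,[-0.1,0,0],0],[-1,[0.1,0,0.01],0],[-1,[0.2,0,0.01],0],[-1,[0.25,0,0.01],0],[-1,[0.25,0,0.01],0]]' >/dev/null; python3 ck.py && python3 -m creep '[[-1,[-0.3,0,0],0],[-1,[-0.6,0,0],0],[-1,[-0.3,0,0],0],[-1,[-0.1,0,0],0],[-1,[0.1,0,0.01],0],[-1,[0.2,0,0.01],0],[-1,[0.25,0,0.01],0],[-1,[0.25,0,0.01],0]]' >/dev/null && python3 ck.py && python3 -m creep '[[-1,[-0.3,0,0],0],[-1,[-0.6,0,0],0],[-1,[-0.3,0,0],0],[-1,[-0.1,0,0],0],[-1,[0.1,0,0.01],0],[-1,[0.2,0,0.01],0],[-1,[0.25,0,0.01],0],[-1,[0.25,0,0.01],0]]' >/dev/null && python3 ck.py
```

```text
axial -0.4 [ 487.5 -104.7   80.6]False
```

```bash
sed -i 's/sys.exit(f<-2.5)/sys.exit(int(f<-2.5))/' ck.py
python3 -m creep '[[-1,[-0.3,0,0],0],[-1,[-0.6,0,0],0],[-1,[-0.3,0,0],0],[-1,[-0.1,0,0],0],[-1,[0.1,0,0.01],0],[-1,[0.2,0,0.01],0],[-1,[0.25,0,0.01],0],[-1,[0.25,0,0.01],0]]' >/dev/null; python3 ck.py && python3 -m creep '[[-1,[-0.3,0,0],0],[-1,[-0.6,0,0],0],[-1,[-0.3,0,0],0],[-1,[-0.1,0,0],0],[-1,[0.1,0,0.01],0],[-1,[0.2,0,0.01],0],[-1,[0.25,0,0.01],0],[-1,[0.25,0,0.01],0]]' >/dev/null && python3 ck.py && python3 -m creep '[[-1,[-0.3,0,0],0],[-1,[-0.6,0,0],0],[-1,[-0.3,0,0],0],[-1,[-0.1,0,0],0],[-1,[0.1,0,0.01],0],[-1,[0.2,0,0.01],0],[-1,[0.25,0,0.01],0],[-1,[0.25,0,0.01],0]]' >/dev/null && python3 ck.py
```

```text
axial -0.87 [ 488.  -102.2   80.5]
axial 1.01 [488.5 -99.8  80.4]
axial -1.05 [489.  -97.3  80.3]
```

```bash
python3 -m creep '[[-1,[-0.3,0,0],0],[-1,[-0.6,0,0],0],[-1,[-0.3,0,0],0],[-1,[-0.1,0,0],0],[-1,[0.1,0,0.01],0],[-1,[0.2,0,0.01],0],[-1,[0.25,0,0.01],0],[-1,[0.25,0,0.01],0]]' >/dev/null; python3 ck.py && python3 -m creep '[[-1,[-0.3,0,0],0],[-1,[-0.6,0,0],0],[-1,[-0.3,0,0],0],[-1,[-0.1,0,0],0],[-1,[0.1,0,0.01],0],[-1,[0.2,0,0.01],0],[-1,[0.25,0,0.01],0],[-1,[0.25,0,0.01],0]]' >/dev/null && python3 ck.py && python3 -m creep '[[-1,[-0.3,0,0],0],[-1,[-0.6,0,0],0],[-1,[-0.3,0,0],0],[-1,[-0.1,0,0],0],[-1,[0.1,0,0.01],0],[-1,[0.2,0,0.01],0],[-1,[0.25,0,0.01],0],[-1,[0.25,0,0.01],0]]' >/dev/null && python3 ck.py
```

```text
axial 0.02 [489.6 -94.9  80.2]
axial -0.24 [490.1 -92.5  80.1]
axial -0.32 [490.6 -90.   80. ]
```

```bash
python3 -m creep '[[-1,[-0.3,0,0],0],[-1,[-0.6,0,0],0],[-1,[-0.3,0,0],0],[-1,[-0.1,0,0],0],[-1,[0.1,0,0.01],0],[-1,[0.2,0,0.01],0],[-1,[0.25,0,0.01],0],[-1,[0.25,0,0.01],0]]' >/dev/null; python3 ck.py && python3 -m creep '[[-1,[-0.3,0,0],0],[-1,[-0.6,0,0],0],[-1,[-0.3,0,0],0],[-1,[-0.1,0,0],0],[-1,[0.1,0,0.01],0],[-1,[0.2,0,0.01],0],[-1,[0.25,0,0.01],0],[-1,[0.25,0,0.01],0]]' >/dev/null && python3 ck.py && python3 -m creep '[[-1,[-0.3,0,0],0],[-1,[-0.6,0,0],0],[-1,[-0.3,0,0],0],[-1,[-0.1,0,0],0],[-1,[0.1,0,0.01],0],[-1,[0.2,0,0.01],0],[-1,[0.25,0,0.01],0],[-1,[0.25,0,0.01],0]]' >/dev/null && python3 ck.py
```

```text
axial -0.38 [491.1 -87.6  79.9]
axial 0.08 [491.6 -85.1  79.8]
axial -3.23 [492.  -82.8  79.7]
```

Force has risen to 3.2 N, where free sliding read about 0. I'll confirm with one tap just 1 mm deeper.

```bash
python3 -m creep '[[-1,[-0.3,0,0],0],[-1,[-0.6,0,0],0],[-1,[-0.3,0,0],0],[-1,[-0.2,0,0],0],[-1,[-0.1,0,0],0],[-1,[0,0,0],0],[-1,[0.05,0,0],0],[-1,[0.1,0,0],0],[-1,[0.1,0,0],0],[-1,[0.1,0,0],0]]'; python3 ck.py
```

```text
clock: 20.25
eef_pos: [492.2, -82.1, 79.8]
eef_rot: [-3.141, 0.0, 1.367]
wrist_force: [-1.8, -5.2, -1.1]
finger_gap: 25.7
finger_force: 40.0
axial -5.43 [492.2 -82.1  79.8]
```

The force grows like a spring with depth (5.4 N), so the tile is on the stop. Now I'll withdraw and carry the paddle back.

```bash
python3 -m creep '[[-1,[-0.2,0,0],0],[-1,[-0.8,0,0],0],[-1,[-2.5,0,0],0],[-1,[-6,0,0],0],[-1,[-10,0,0],0],[-1,[-14,0.5,0],0],[-1,[-18,1.5,1],0],[-1,[-21,2,2.5],0],[-1,[-23,2,4],0],[-1,[-23,2,5],0],[-1,[-23,2,5.5],0],[-1,[-23,2,5.5],0]]'; python3 ov.py
```

```text
clock: 21.45
eef_pos: [465.3, -310.1, 24.3]
eef_rot: [-3.141, -0.001, 1.368]
wrist_force: [-0.0, -0.1, -1.1]
finger_gap: 25.3
finger_force: 40.0
a0 1022 now 0 y [ 465.6267496  -310.27983107   24.9667338 ] f [-0.09180326 -1.00685879 -1.04151613]
```

```bash
python3 -m creep '[[-1,[0,0,0.3],0],[-1,[0,0,0.6],0],[-1,[0,0,0.75],0],[-1,[0,0,0.83],0],[-1,[0,0,0.83],0],[-1,[0,0,0.83],0]]'; python3 -m creep '[[-0.2,[0,0,0],0],[-0.2,[0,0,0],0],[0,[0,0,0],0],[0.4,[0,0,0],0],[0.4,[0,0,0],0],[0.4,[0,0,0],0],[0.4,[0,0,0],0],[0.4,[0,0,-2],0],[0.4,[0,0,-6],0],[0.4,[0,0,-11],0],[0.4,[0,0,-16],0],[0.4,[0,0,-16],0]]'
python3 - <<'E'
from h import *; from cell import manip
a=manip.camera('top')[:,:,::-1];b=manip.camera('scene')[:,:,::-1]
o=np.zeros((600,800,3),np.uint8);o[:300,:400]=cv2.resize(a,(400,300));o[:300,400:]=cv2.resize(b,(400,300))
o[300:,:400]=cv2.resize(a[200:305,245:385],(400,300),interpolation=3);o[300:,400:]=cv2.resize(b[190:290,190:323],(400,300),interpolation=3);cv2.imwrite('pics/end.png',o)
E
```

```text
clock: 22.1
eef_pos: [465.4, -311.1, 16.5]
eef_rot: [3.141, 0.0, 1.367]
wrist_force: [-0.4, -0.0, -0.8]
finger_gap: 25.5
finger_force: 40.0
clock: 23.3
eef_pos: [467.3, -312.5, 183.4]
eef_rot: [3.132, 0.005, 1.367]
wrist_force: [-0.0, -0.1, -1.0]
finger_gap: 65.8
finger_force: 0.0
```

View pics/end.png

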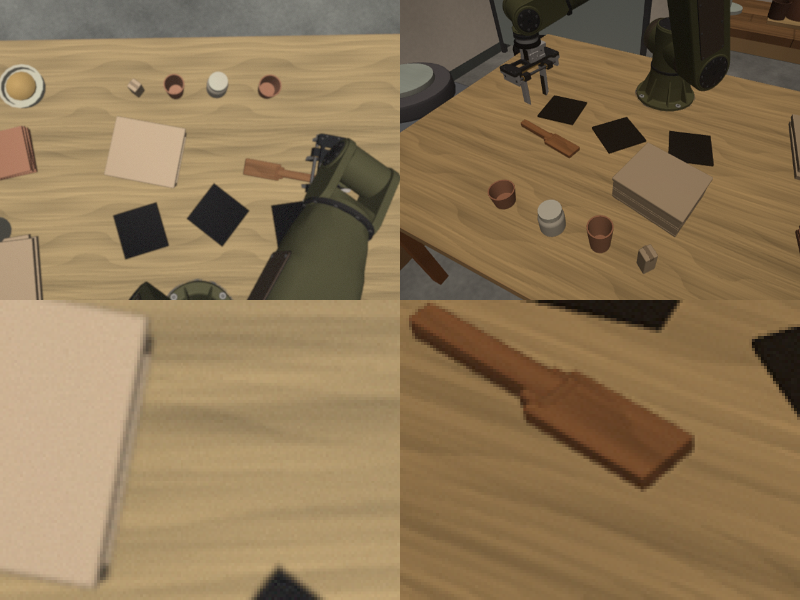

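The final view shows the paddle lying flat and clear of the rack, the tile inside the crank, the bystanders in place and the gripper free above.

```bash
python3 -m creep '[[0.4,[0,0,0],0],[0.4,[0,0,0],0],[0.4,[0,0,0],0]]' >/dev/null; python3 -c "from cell import manip; print(manip.sign_off())"
```

```text
the job is handed in; nothing more can be done
None
```

The tile was tapped in until it bore on the padded stop (about 5 N at the last tap, roughly 20 mm in by my estimate), the paddle lies flat well clear of the rack, the bystanders look unmoved, and the job was handed in at about 24 s.

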